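# Close the sample tub and slide it into the empty taped place

## Task

One of the sample tubs still has its lid standing proud: before you move that tub, press its lid fully home, flush with the tub. Then slide the tub along the bench, without lifting or tipping it, into the one empty taped place of the row, so that it stands wholly inside the four corner marks. Leave the other tubs, the flask and the wash bottle where they are.

Things in the scene. Friction and masses are not known exactly. Their poses are not given: they have to be found in the camera images.
- tub: tub to close and move: round, white, straight-walled, grey push-on lid; 112 mm across (too wide to grasp), 0.4-0.85 kg, between robot and row, any yaw; slides at 2-8 N, no coasting if pushed slowly. White wall 42 mm high, then a 100 mm neck: an open groove up to 9 mm high under the lid while proud. Height over the lid 63 mm proud, 54 mm home. Origin: centre of underside, z up
- tub_lid (a joint): how far the lid has been pressed down, m: 0 to 0.002 at the start (proud), 0.009 fully home (its skirt meets the white wall). It slides straight down against a steady friction of about 8 N and stays where it is left; press near its middle. The lid's top is flat, with a low 1 mm bead round its edge
- lid_top (a point): centre of the flat top of that lid, on the tub's axis, 54 mm above the bench once home (62.8 mm at the start at most)
- bay: the empty taped place: four L-shaped corner marks of cream tape flat on the bench (no height) around a square of 142 mm clear width. Origin: its centre at bench height; x away from the robot, y along the row, the square's sides along x and y. One of three such places in a row, 170 mm apart centre to centre; which is empty varies. A tape strip runs behind the row, 95 mm beyond the centres
- tub_b: a closed tub like the first (112 mm across, 54 mm high, lid home), standing in another place of the row; to be left alone. Origin: centre of its underside
- tub_c: a second closed tub of the same kind in the third place of the row; to be left alone. Origin: centre of its underside
- flask: a stoppered conical glass flask, 79 mm across the foot, 128 mm high, at the left of the work; to be left alone. Origin: centre of its underside
- wash_bottle: a white plastic wash bottle with a bent spout, 66 mm across, 182 mm high, at the right of the work; to be left alone. Origin: centre of its underside

How it is judged:
On the way, in this order (a step that is already met when the one before it is completed fails the run):
1. the lid is pressed home (value of joint tub_lid above 0.0075 m), for 0.2 s.
2. the tub stands inside the empty place's marks (x of tub in the frame of bay between -0.015 and 0.015 m and y of tub in the frame of bay between -0.015 and 0.015 m), for 0.2 s.
At the end, for the whole second after the job is handed in: The lid is home (within 1.5 mm); the tub stands upright and at rest on the bench inside the corner marks of the empty place (centre within 15 mm of its centre along both sides); the other tubs are within 20 mm, the flask and wash bottle within 30 mm, of where they began (all of step 2 and value of joint tub_lid above 0.0075 m and height (world z) of tub below 0.004 m and angle between tub's own z axis and vertical below 0.05 rad and linear speed of tub below 0.01 m/s and distance of each of tub_b, tub_c from where it was at the start of the episode below 0.02 m and distance of each of flask, wash_bottle from where it was at the start of the episode below 0.03 m); the robot touches nothing.
It fails at once if the tub is moved more than 50 mm from its start while its lid is not home (distance of tub from where it was at the start of the episode above 0.05 m and value of joint tub_lid below 0.0075 m).
It fails at once if the tub is lifted more than 15 mm off the bench (height (world z) of tub above 0.015 m).
It fails at once if the tub is tipped by more than 15 degrees (angle between tub's own z axis and vertical above 0.26 rad).
It fails at once if another tub is moved more than 20 mm (distance of any of tub_b, tub_c from where it was at the start of the episode above 0.02 m).
It fails at once if the flask or the wash bottle is moved more than 30 mm or tipped (distance of any of flask, wash_bottle from where it was at the start of the episode above 0.03 m or angle between any of flask, wash_bottle's own z axis and vertical above 0.3 rad).
It also fails if it takes over 64 s, if anything falls off the work surface, if the arm or the gripper's body presses on something with over 40 N, if the wrist force passes 120 N, or if a joint passes its speed limit or range.

## Robot

A 6-joint arm with a two-finger parallel gripper is mounted at the origin on the work surface. World frame = base frame: x ahead of the robot, y to its left, z up, the work surface at z = 0. Lengths are in m, angles in rad, forces in N, time in s.
With the tool pointing down it reaches from about 0.4 to 0.825 m from the base axis. Payload 7 kg.
Tool frame: the origin (TCP) lies at the very end of the fingers, on their centre line; the grasp point (between the pads) lies 19 mm behind it (arm.grasp_offset is the distance from the TCP to the grasp point, in m); z points along the fingers, y is the line along which they close (so a half turn about z gives the same grasp; the last joint's range is limited). The gripper opens to 88 mm and grips with 3 to 60 N. Pads are 19 mm wide; open, the fingers measure 130 mm over their backs; the gripper's body (78 mm by 193 mm) begins 47 mm behind the grasp point.
Start: joints at [-0.953, 0.359, 0.012, 0, -1.224, -0.288], TCP at [0.219, -0.639, 0.227] pointing down, gripper open.
Joint ranges: [-3.07, 3.07], [-1.43, 2.12], [-1.02, 1.25], [-3.03, 1.67], [-3.05, -0], [-3.03, 3.03]. Speed limits (rad/s): [2.39, 2.39, 3.01, 3.14, 3.14, 3.14].

## Interface

Orientations are given as [roll, pitch, yaw] about the fixed x, y, z axes, in that order (R = Rz(yaw) Ry(pitch) Rx(roll)).
In Python, from station import get_state, cams, arm, nets gives the robot as it stands.
- The arm moves only by the shell command python3 -m creep 'ROWS' [FORCE]. ROWS is a JSON object of lists of equal length, an entry for each row: "translation": the shift along the world's x, y, z in mm, a list of three; "spin": the turn about the world's z in rad; "gripper": the opening, from 0 (shut) to 1 (fully open). In form: {"translation": [[dx, dy, dz], ...], "spin": [spin, ...], "gripper": [gripper, ...]}. A call has 1 to 8 rows; each row shifts and turns the commanded pose from where the row before left it; what a row does not reach is not made up. A row lasts 1/10 s, in which the tool goes at most 50 mm and 8.59 degrees, less where a joint would pass 70% of its speed; a pose out of reach is approached as far as the arm can. A call is refused whole if a number of a shift passes 50 or a number of a turn 0.15, either way. A call with a gripper value outside its range is refused whole. The fingers move at their own pace and stop on an object; FORCE is the grip in N (left out, the last holds). Time passes only in rows, so rows that do not move let the fingers close. It gives the time, the measured TCP pose, the force, the opening and the grip force at its end, in the units of the state.
- get_state(): the state, without advancing time (a new reading comes with each control period).
- cams.grab_frame(name): name is "scene" or "top" or "wrist"; returns a dict with "img" (400x640x3 uint8, red, green, blue), "mtx" (3x3 intrinsics, pixels), "R" (3x3) and "t" (3): a world point X has camera coordinates R X + t. Camera axes: x right, y down, z forward; pixel columns grow to the right and rows downward; lengths in m; the calibration is good to about 2 mm. The wrist camera is an equidistant fisheye: a pixel r from the principal point sees the ray r / f radians off the axis. A picture is of the moment at which its call begins. There is no depth.
- arm.job_done(): hands the job in; it is judged then, once.
Trained networks look in the newest picture that a camera, given by its name, has taken for a name from the list of things; names that differ only in an ending like _2 or _b are one class to them, and where a whole thing is asked for, a point or a joint stands for the part that bears it (a point fixed in the world has none). Each returns a list of dicts, best first, with "confidence" (0 to 1); they miss things now and then, are a little off and sometimes report something else, mostly with a low value. They report only what shows in the picture. A call takes as long as a camera call.
- nets.search_frame(camera, label): "centre" ([x, y, z] in m, in world coordinates, good to about 4 mm: the middle of the surface that is visible of it).
- nets.pinpoint(camera, label): "centre" ([x, y, z] in m, in world coordinates, good to about 4 mm: a listed point, or the origin of a listed thing).
The state is a dict: "t": time; "q": joint angles; "qd": joint speeds; "joint_efforts": joint torques, N m; "eef_pos": TCP position; "ee_rot": TCP orientation; "force": force on the tool from outside, world axes, zero at the start; "moment": the same for the moment, N m; "width": finger opening in m; "gripper_force": force on a finger pad.
Only numpy, scipy, OpenCV 4.12 (cv2) and the standard library are available. Lean on these libraries where they do the work, as an engineer would, in place of code of your own. Each camera call takes 0.05 s, during which the arm holds its last target. There are 200 camera calls.

## Working session

There is one attempt and no reset: what is moved stays moved. The work goes in short steps, Python scripts to look and compute and a shell command to move; the robot and the scene stay as the last step left them, time stands still between calls to the robot, and variables do not carry over. Pictures are saved under pics/ and viewed, at most 10 in all, crops included, and the job is handed in when it is done.

```bash
mkdir -p pics; python3 - <<'E'
from station import get_state,cams,arm,nets
import cv2
s=get_state();print(s['t'],s['eef_pos'],s['ee_rot'],s['width'],s['force'])
for c in ['top','scene']:
    f=cams.grab_frame(c);cv2.imwrite(f'pics/{c}0.png',f['img'][:,:,::-1])
    for l in ['tub','lid_top','bay','tub_b','flask','wash_bottle']:
        print(c,l,[( [round(float(v),3) for v in d['centre']],round(d['confidence'],2)) for d in nets.pinpoint(c,l)])
E
```

```text
0.0 [ 0.21838178 -0.63817696  0.22558186] [ 3.13987409e+00 -1.64215384e-04 -2.81198446e+00] 0.08750236277337915 [ 0.50954655 -0.32542976 -0.29838763]
top tub [([0.463, 0.101, -0.001], 0.63), ([0.666, -0.16, 0.001], 0.62), ([0.665, 0.006, -0.0], 0.58)]
top lid_top [([0.468, 0.097, 0.068], 0.8), ([0.432, -0.422, -0.002], 0.7)]
top bay []
top tub_b [([0.463, 0.101, -0.001], 0.63), ([0.666, -0.16, 0.001], 0.62), ([0.665, 0.006, -0.0], 0.58)]
top flask [([0.447, 0.416, -0.002], 0.56), ([0.666, -0.166, 0.001], 0.26)]
top wash_bottle [([0.429, -0.421, -0.005], 0.85)]
scene tub [([0.462, 0.096, 0.002], 0.84), ([0.669, -0.165, 0.005], 0.71), ([0.665, 0.004, -0.0], 0.66)]
scene lid_top [([0.459, 0.098, 0.066], 0.57)]
scene bay []
scene tub_b [([0.462, 0.096, 0.002], 0.84), ([0.669, -0.165, 0.005], 0.71), ([0.665, 0.004, -0.0], 0.66)]
scene flask [([0.453, 0.415, -0.001], 0.85)]
scene wash_bottle [([0.433, -0.416, 0.002], 0.56)]
```

View pics/top0.png

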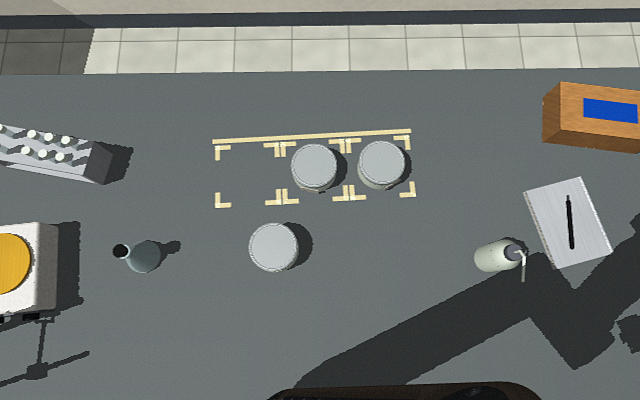

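View pics/scene0.png

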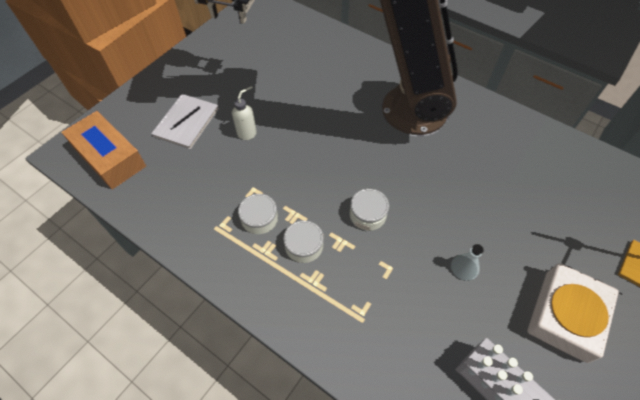

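The top picture shows the tub at about (273,247). The empty bay is the leftmost place, with marks around (216–285, 143–208), and the closed tubs are at (314,168) and (382,165). The scene view agrees. Next I'll rectify the bench plane to measure the bay.

```bash
cat > h.py <<'E'
import numpy as np,cv2
from station import cams
def rect(cam,x0,x1,y0,y1,z=0,s=2):
    "bench view at s px/mm... up = +x, left = +y"
    f=cams.grab_frame(cam);K,R,t=map(np.array,(f['mtx'],f['R'],f['t']))
    H=K@np.c_[R[:,0],R[:,1],R[:,2]*z+t.ravel()]      # (X,Y,1)->pixel
    k=1/(1000*s)
    A=np.array([[0,-k,x1],[-k,0,y1],[0,0,1]])  # (u,v,1)->(X,Y,1)
    n=(int((y1-y0)/k),int((x1-x0)/k))
    return cv2.warpPerspective(f['img'],H@A,n,flags=cv2.INTER_LINEAR|cv2.WARP_INVERSE_MAP)
E
python3 - <<'E'
from h import *
ims=[]
for c in ['top','scene']:
    im=rect(c,.52,.80,.05,.30,s=1.5)
    hsv=cv2.cvtColor(im,cv2.COLOR_RGB2HSV); m=((hsv[...,2]>150)&(hsv[...,1]>40)).astype(np.uint8)
    n,lab,st,ce=cv2.connectedComponentsWithStats(m)
    for i in range(1,n):
        if st[i,4]>100:
            x,y,w,h,a=st[i]; print(c,'X',round(.80-(y+h)/1500,4),round(.80-y/1500,4),'Y',round(.30-(x+w)/1500,4),round(.30-x/1500,4),a)
    ims.append(im)
cv2.imwrite('pics/rect.png',np.hstack(ims)[:,:,::-1])
E
```

```text
top X 0.7407 0.7633 Y 0.05 0.268 6359
top X 0.7027 0.7453 Y 0.05 0.0907 1847
top X 0.702 0.7433 Y 0.0893 0.134 2018
top X 0.6947 0.7373 Y 0.218 0.2593 1766
top X 0.5773 0.618 Y 0.05 0.0847 1767
top X 0.5753 0.6173 Y 0.0833 0.1267 1841
top X 0.5693 0.6107 Y 0.2107 0.254 1840
scene X 0.694 0.7653 Y 0.05 0.2687 15570
scene X 0.574 0.6207 Y 0.05 0.128 4800
scene X 0.568 0.612 Y 0.21 0.2553 2482
```

View pics/rect.png

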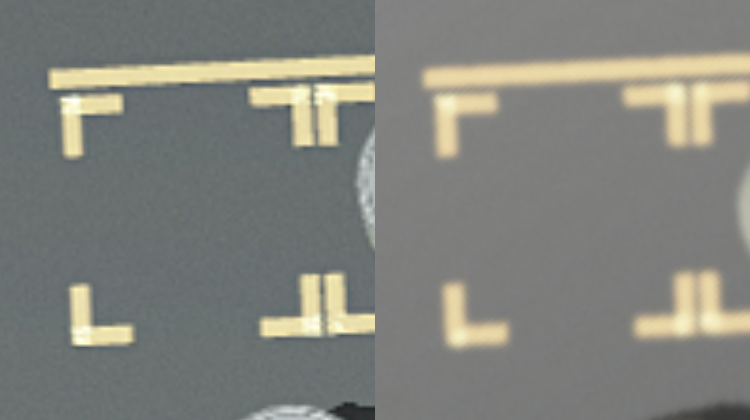

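The bay centre measures about (0.656, 0.171), yaw about −0.04. The tub is at about (0.463, 0.098), so the push direction is about 0.36 rad over 207 mm. First I'll press the lid with the fingers shut.

```bash
python3 -m creep '{"translation":[[20,44,5],[22,44,5],[22,44,0],[22,44,0],[22,44,0],[22,44,0],[22,44,0],[22,44,0]],"spin":[0.03,0,0,0,0,0,0,0],"gripper":[0,0,0,0,0,0,0,0]}'
python3 -m creep '{"translation":[[9,48,0],[9,48,0],[9,48,0],[9,48,0],[9,48,0],[9,48,0],[9,48,0],[8,48,0]],"spin":[0,0,0,0,0,0,0,0],"gripper":[0,0,0,0,0,0,0,0]}'
python3 -m creep '{"translation":[[0,0,-20],[0,0,-40],[0,0,-40],[0,0,-20],[0,0,-15],[0,0,0],[0,0,0]],"spin":[0,0,0,0,0,0,0],"gripper":[0,0,0,0,0,0,0]}'
python3 - <<'E'
from h import *
from station import nets,get_state
print(get_state()['eef_pos'])
for c in ['top','scene']:
    im=rect(c,.36,.56,0,.2,z=.062)
    cv2.imwrite(f'pics/l_{c}.png',im[:,:,::-1])
    for l in ['tub','lid_top']: print(c,l,[(np.round(d['centre'],3),round(d['confidence'],2)) for d in nets.pinpoint(c,l)])
a=np.hstack([cv2.imread(f'pics/l_{c}.png') for c in ['top','scene']]);cv2.imwrite('pics/l.png',a)
E
```

```text
t: 1.6
eef_pos: [0.3931, -0.2848, 0.237]
ee_rot: [-3.141, 0.001, -2.782]
force: [1.5, -0.5, 0.3]
width: 0.0289
gripper_force: 0.0
t: 2.4
eef_pos: [0.4636, 0.0996, 0.2372]
ee_rot: [3.141, 0.001, -2.781]
force: [0.7, -1.1, -0.1]
width: 0.0007
gripper_force: 0.0
t: 3.1
eef_pos: [0.4639, 0.0975, 0.102]
ee_rot: [-3.141, 0.0, -2.782]
force: [-0.2, 0.5, 0.4]
width: 0.0007
gripper_force: 0.0
[0.46389131 0.09750097 0.10203205]
top tub [(array([ 0.459,  0.1  , -0.002]), 0.97), (array([0.664, 0.002, 0.001]), 0.73), (array([ 0.666, -0.166,  0.   ]), 0.69)]
top lid_top [(array([0.467, 0.097, 0.064]), 0.77)]
scene tub [(array([ 0.662,  0.004, -0.   ]), 0.93), (array([ 0.665, -0.169,  0.002]), 0.81), (array([0.464, 0.102, 0.002]), 0.64)]
scene lid_top [(array([0.459, 0.1  , 0.063]), 0.57)]
```

View pics/l.png

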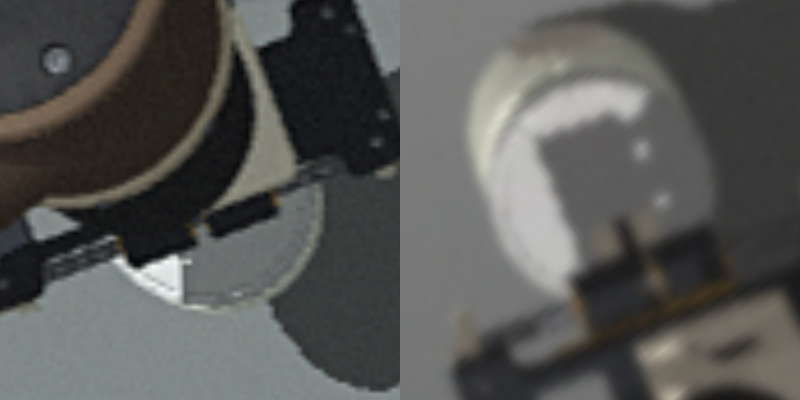

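The rectified scene crop shows the lid circle centred near (600,192), i.e. world (0.464, 0.100). The fingers are within 3 mm of that, so I'll press straight down.

```bash
python3 -m creep '{"translation":[[0,2,-15],[0,0,-15],[0,0,-5],[0,0,-3],[0,0,-2],[0,0,-2],[0,0,-1],[0,0,0]],"spin":[0,0,0,0,0,0,0,0],"gripper":[0,0,0,0,0,0,0,0]}'
python3 -m creep '{"translation":[[0,0,-1],[0,0,-1],[0,0,-1],[0,0,-1],[0,0,-1],[0,0,0],[0,0,0]],"spin":[0,0,0,0,0,0,0],"gripper":[0,0,0,0,0,0,0]}'
```

```text
t: 4.2
eef_pos: [0.4637, 0.0994, 0.0594]
ee_rot: [-3.142, 0.001, -2.782]
force: [-2.3, -0.3, 3.7]
width: 0.0008
gripper_force: 2.0
t: 4.9
eef_pos: [0.4638, 0.0994, 0.0544]
ee_rot: [3.142, 0.001, -2.782]
force: [-2.1, -1.3, 5.8]
width: 0.0005
gripper_force: 2.8
```

```bash
python3 -m creep '{"translation":[[0,0,-1],[0,0,0],[0,0,-1],[0,0,0]],"spin":[0,0,0,0],"gripper":[0,0,0,0]}'
python3 -m creep '{"translation":[[0,0,-1],[0,0,0],[0,0,0]],"spin":[0,0,0],"gripper":[0,0,0]}'
```

```text
t: 5.3
eef_pos: [0.4639, 0.0994, 0.0538]
ee_rot: [-3.141, 0.001, -2.781]
force: [-9.6, -0.2, 25.1]
width: 0.0003
gripper_force: 12.6
t: 5.6
eef_pos: [0.4639, 0.0994, 0.0537]
ee_rot: [-3.141, 0.002, -2.781]
force: [-13.8, -1.3, 36.2]
width: 0.0003
gripper_force: 18.3
```

The lid has stopped hard at z = 0.0538, so it is home. I'll lift, retract behind the tub, open the gripper and re-measure.

```bash
python3 -m creep '{"translation":[[0,0,10],[0,0,40],[0,0,40],[0,0,40],[-20,-8,0],[-19,-7,0],[-18,-6,0],[0,0,0]],"spin":[0,0,0,0,0,0,0,0],"gripper":[0,0,0,1,1,1,1,1]}'
python3 - <<'E'
from h import *
from station import nets
for c in ['top','scene','top','scene']:
    cams.grab_frame(c)
    for l in ['tub','lid_top']: print(c,l,[(np.round(d['centre'],4),round(d['confidence'],2)) for d in nets.pinpoint(c,l)])
im=np.hstack([rect(c,.36,.56,0,.2,z=.054) for c in ['top','scene']])
cv2.imwrite('pics/m.png',im[:,:,::-1])
E
```

```text
t: 6.4
eef_pos: [0.405, 0.0777, 0.1812]
ee_rot: [3.141, 0.001, -2.782]
force: [0.0, -0.3, 0.4]
width: 0.0349
gripper_force: 0.0
top tub [(array([ 0.6627, -0.1636,  0.0028]), 0.73), (array([ 0.663 ,  0.0018, -0.0012]), 0.67)]
top lid_top []
scene tub [(array([ 0.664 ,  0.0048, -0.0041]), 0.85), (array([ 6.682e-01, -1.648e-01,  6.000e-04]), 0.82), (array([ 4.645e-01,  9.780e-02, -2.000e-04]), 0.64)]
scene lid_top [(array([0.4573, 0.0983, 0.0565]), 0.93)]
top tub [(array([0.6621, 0.0052, 0.0009]), 0.94), (array([ 0.6652, -0.1652, -0.0028]), 0.61)]
top lid_top []
scene tub [(array([ 0.6602,  0.002 , -0.0047]), 0.75), (array([ 0.6672, -0.1646,  0.0031]), 0.7), (array([0.4635, 0.1023, 0.0005]), 0.68)]
scene lid_top [(array([0.4599, 0.102 , 0.0557]), 0.93)]
```

View pics/m.png

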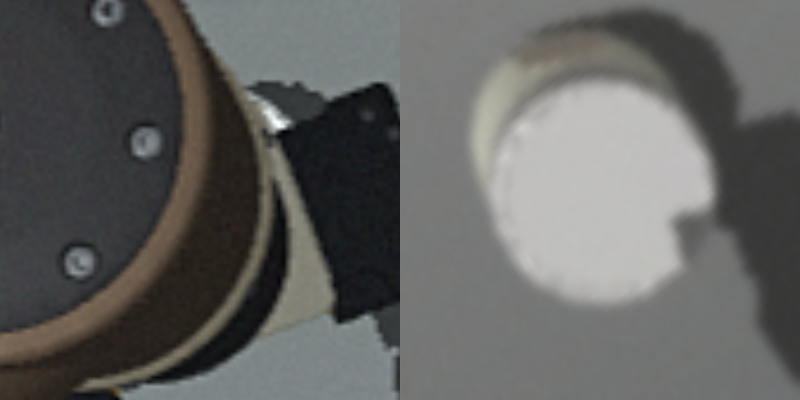

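The rectified scene crop shows the lid circle spanning columns 493–715 and rows 77–304. That puts the tub at (0.465, 0.098), with the groove gone and the lid flush. Next I'll descend behind it.

```bash
python3 -m creep '{"translation":[[0,0,0],[0,0,0],[0,0,0],[1,-3,-30],[0,0,-40],[0,0,-40],[0,0,-40],[0,0,-15]],"spin":[0.01,0,0,0,0,0,0,0],"gripper":[1,1,1,1,1,1,1,1]}'
python3 -m creep '{"translation":[[4.7,1.8,0],[4.7,1.8,0],[4.7,1.8,0],[4.7,1.8,0],[0,0,0]],"spin":[0,0,0,0,0],"gripper":[1,1,1,1,1]}'
```

```text
t: 7.9
eef_pos: [0.4058, 0.0741, 0.0127]
ee_rot: [-3.141, -0.004, -2.772]
force: [0.5, -0.2, 1.5]
width: 0.0878
gripper_force: 0.0
t: 8.4
eef_pos: [0.4269, 0.0828, 0.0163]
ee_rot: [3.141, 0.001, -2.772]
force: [-2.7, -0.8, 3.2]
width: 0.0877
gripper_force: 2.1
```

```bash
for i in 1; do python3 -m creep '{"translation":[[5,1.9,0],[5,1.9,0],[5,1.9,0],[5,1.9,0],[5,1.9,0],[5,1.9,0],[5,1.9,0],[5,1.9,0]],"spin":[0,0,0,0,0,0,0,0],"gripper":[1,1,1,1,1,1,1,1]}'; done
python3 -m creep '{"translation":[[5,1.9,0],[5,1.9,0],[5,1.9,0],[5,1.9,0],[5,1.9,0],[5,1.9,0],[5,1.9,0],[5,1.9,0]],"spin":[0,0,0,0,0,0,0,0],"gripper":[1,1,1,1,1,1,1,1]}'
python3 -m creep '{"translation":[[5,1.9,0],[5,1.9,0],[5,1.9,0],[5,1.9,0],[5,1.9,0],[5,1.9,0],[5,1.9,0],[0,0,0]],"spin":[0,0,0,0,0,0,0,0],"gripper":[1,1,1,1,1,1,1,1]}'
python3 - <<'E'
from h import *
from station import nets
for c in ['scene','top','scene']:
    cams.grab_frame(c)
    for l in ['tub','lid_top']: print(c,l,[(np.round(d['centre'],4),round(d['confidence'],2)) for d in nets.pinpoint(c,l)])
im=np.hstack([rect('scene',.5,.75,.03,.26,z=z) for z in (0,.054)])
cv2.imwrite('pics/n.png',im[:,:790,::-1])
E
```

```text
t: 9.2
eef_pos: [0.4648, 0.0966, 0.0159]
ee_rot: [-3.141, -0.003, -2.773]
force: [-8.7, -3.5, 7.6]
width: 0.0872
gripper_force: 5.6
t: 10.0
eef_pos: [0.505, 0.112, 0.0159]
ee_rot: [-3.141, -0.003, -2.772]
force: [-7.5, -3.0, 6.3]
width: 0.0878
gripper_force: 5.3
t: 10.8
eef_pos: [0.5413, 0.1259, 0.016]
ee_rot: [-3.141, -0.0, -2.772]
force: [-2.7, -2.5, 2.5]
width: 0.0875
gripper_force: 3.7
scene tub [(array([ 0.6682, -0.1676,  0.0011]), 0.74), (array([ 0.6614,  0.0024, -0.0029]), 0.65), (array([0.5824, 0.1413, 0.0014]), 0.59)]
scene lid_top [(array([0.578 , 0.1443, 0.0572]), 0.78)]
top tub [(array([0.6648, 0.0029, 0.0052]), 0.86), (array([ 0.6677, -0.1636, -0.0023]), 0.67)]
top lid_top []
scene tub [(array([0.5825, 0.1415, 0.0052]), 0.79), (array([ 0.6652,  0.0052, -0.0022]), 0.7), (array([ 0.6699, -0.1661,  0.0017]), 0.62)]
scene lid_top [(array([0.5763, 0.1448, 0.0543]), 0.89), (array([0.5826, 0.142 , 0.0023]), 0.61)]
```

```bash
python3 - <<'E'
import cv2;im=cv2.imread('pics/n.png');print(im.shape)
from h import *
im=np.hstack([rect('scene',.5,.75,.03,.26,z=z,s=1.6) for z in (0,.054)]);cv2.imwrite('pics/n2.png',im[:,:,::-1]);print(im.shape)
E
```

```text
(500, 790, 3)
(400, 736, 3)
```

View pics/n2.png

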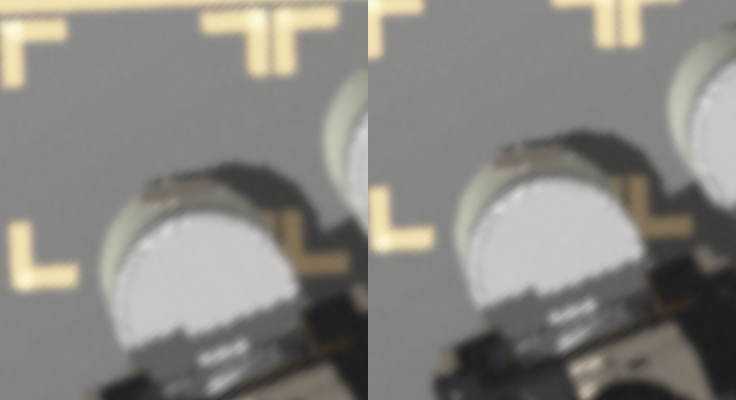

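The tub rides centred in the finger cradle at about (0.583, 0.142). In the right panel the lid top is at row 174 and its sides at columns 467–645. That leaves (73, 29) mm to go.

```bash
python3 -m creep '{"translation":[[4.9,1.9,0],[4.9,1.9,0],[4.9,1.9,0],[4.9,1.9,0],[4.9,1.9,0],[4.9,1.9,0],[4.9,1.9,0],[4.9,1.9,0]],"spin":[0,0,0,0,0,0,0,0],"gripper":[1,1,1,1,1,1,1,1]}'
python3 -m creep '{"translation":[[4.9,2,0],[4.9,2,0],[4.9,2,0],[4.9,2,0],[4.9,2,0],[4,1.6,0],[3,1.2,0],[0,0,0]],"spin":[0,0,0,0,0,0,0,0],"gripper":[1,1,1,1,1,1,1,1]}'
python3 -m creep '{"translation":[[-5,-2,0],[-15,-6,0],[-25,-10,0],[-25,-10,0],[-25,-10,20],[-25,-10,50],[-20,-8,50],[0,0,0]],"spin":[0,0,0,0,0,0,0,0],"gripper":[1,1,1,1,1,1,1,1]}'
python3 - <<'E'
from h import *
from station import nets
for c in ['scene','top']:
    cams.grab_frame(c)
    for l in ['tub','lid_top']: print(c,l,[(np.round(d['centre'],4),round(d['confidence'],2)) for d in nets.pinpoint(c,l)])
im=np.hstack([rect('scene',.53,.78,.05,.29,z=z,s=1.6) for z in (0,.054)]);cv2.imwrite('pics/o.png',im[:,:,::-1])
E
```

```text
t: 12.25
eef_pos: [0.5793, 0.1409, 0.0157]
ee_rot: [-3.141, -0.002, -2.772]
force: [-8.2, -3.0, 8.9]
width: 0.088
gripper_force: 6.1
t: 13.05
eef_pos: [0.6115, 0.1541, 0.0157]
ee_rot: [-3.142, -0.001, -2.772]
force: [-5.4, -3.0, 6.4]
width: 0.0872
gripper_force: 5.1
t: 13.85
eef_pos: [0.4786, 0.1015, 0.1318]
ee_rot: [3.14, 0.012, -2.77]
force: [1.3, 1.1, 0.0]
width: 0.0872
gripper_force: 0.0
scene tub [(array([0.6493, 0.173 , 0.0034]), 0.95), (array([ 0.6702, -0.1685,  0.0014]), 0.59), (array([ 0.6611,  0.0043, -0.0029]), 0.58)]
scene lid_top [(array([0.6512, 0.1704, 0.0561]), 0.59)]
top tub [(array([ 0.6655, -0.1656, -0.0017]), 0.73)]
top lid_top []
```

View pics/o.png

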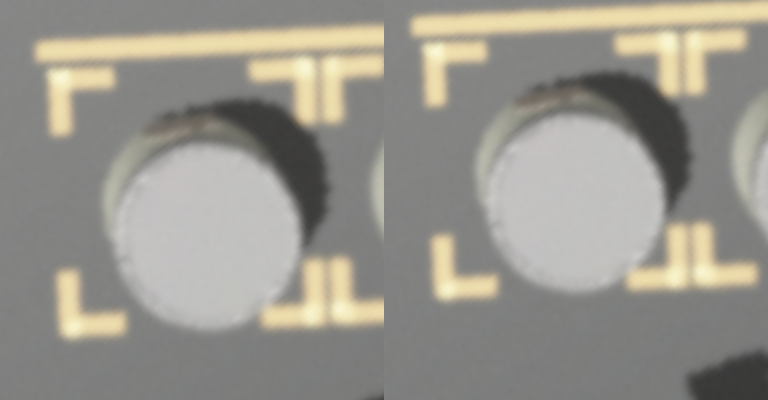

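The final picture's right panel shows the lid circle at columns 487–665 and rows 111–292, so the tub is at (0.654, 0.170). That is within about 3 mm of the bay centre (0.656, 0.171), and the gripper is clear.

```bash
python3 -m creep '{"translation":[[0,0,20],[0,0,0],[0,0,0],[0,0,0]],"spin":[0,0,0,0],"gripper":[1,1,1,1]}'; python3 -c "
from station import arm;print(arm.job_done())"
```

```text
t: 14.65
eef_pos: [0.4764, 0.1, 0.1446]
ee_rot: [-3.141, -0.001, -2.772]
force: [0.2, 0.8, 0.1]
width: 0.0881
gripper_force: 0.0
the job is handed in; nothing more can be done
None
```

I pressed the lid home, slid the tub to within about 3 mm of the empty bay's centre by the cameras, and handed the job in at about 15 s; the hand-in returned no verdict.

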